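# Pin the shaker's drive link

## Robot

A 6-joint arm with a two-finger parallel gripper is mounted at the origin on the work surface. World frame = base frame: x ahead of the robot, y to its left, z up, the work surface at z = 0. Lengths are in mm, angles in rad, forces in N, time in s.
With the tool pointing down it reaches from about 350 to 875 mm from the base axis. Payload 4.2 kg.
Tool frame: the origin (TCP) lies midway between the tips of the shut fingers; the grasp point (between the pads) lies 19 mm behind it (arm.grasp_offset is the distance from the TCP to the grasp point, in mm); z points along the fingers, y is the direction in which the jaws open and shut (so a half turn about z gives the same grasp; the last joint's range is limited). The gripper opens to 85 mm and grips with 20 to 120 N. Pads are 22 mm wide; open, the fingers measure 114 mm over their backs; the gripper's body (76 mm by 85 mm) begins 54 mm behind the grasp point. The pads swing forward as they close: fully open they stand 13 mm farther back than shut.
Start: joints at [0.259, 0.385, 0.008, 0, -1.194, -0.259], TCP at [624.979, 0.025, 231.312] pointing down, gripper open.
Joint ranges: [-3.14, 3.14], [-1.21, 2.06], [-1.07, 1.41], [-3.16, 2.05], [-2.99, -0.16], [-3.1, 3.1]. Speed limits (rad/s): [2.79, 2.79, 3.14, 3.14, 3.14, 3.14].

## Interface

Orientations are given as a unit quaternion [x, y, z, w].
In Python, from bench import arm gives the robot as it stands.
- The arm moves only by the tool move_arm, never from a script. Its argument "moves" is a list of rows, each an object with "gripper": the gripper's target within -1 to 1 (fully open at 1, half-way at 0, shut at -1); "xyz": the shift along the tool's x, y, z in cm, a list of three; "angular": the turn, a rotation vector about the tool's x, y, z in rad, a list of three. In form: [{"gripper": gripper, "xyz": [dx, dy, dz], "angular": [wx, wy, wz]}, ...]. A call has 1 to 10 rows; each row is the pose to reach, as a shift and turn from the pose commanded when the call began, along the tool's axes at that moment; what a row does not reach only later rows make up. A row lasts 1/8 s, in which the tool goes at most 62.5 mm and 10.7 degrees, less where a joint would pass 70% of its speed; a pose out of reach is approached as far as the arm can. A call with a gripper value outside its range is refused whole. The fingers move at their own pace and stop on an object; the grip force is fixed at half the most. Time passes only in rows, so rows that repeat a pose let the fingers close. It gives the time, the measured TCP pose, the force and the opening at its end, in the units of the state.
- arm.read_state(): the state, without advancing time (a new reading comes with each control period).
- arm.get_image(name): name is "scene" or "side" or "wrist"; returns (picture, depth): 480x640x3 uint8, blue, green, red; 480x640 float32, mm along the optical axis (not along the pixel's ray), 0 where there is no reading.
- arm.get_calibration(name): a dict with "camera_matrix" (3x3 intrinsics, pixels), "k1" (the pictures are not rectified: a ray, as slopes to the right and down, at radius r is drawn at 1 + k1 r^2 times it, then the intrinsics apply), "R" (3x3) and "t" (3): a world point X has camera coordinates R X + t. Camera axes: x right, y down, z forward; pixel columns grow to the right and rows downward; lengths in mm; the calibration is good to about 2 mm. A picture is of the moment at which its call begins: read the wrist's pose just before it. get_calibration takes no time and is no camera call; for the wrist camera it gives the pose at the moment of the call.
- arm.job_done(): hands the job in, once; it reports no verdict.
The state is a dict: "clock": time; "joints": joint angles; "joint_vel": joint speeds; "joint_efforts": joint torques, N m; "position": TCP position; "ee_rot": TCP orientation; "contact_force": force on the tool from outside, world axes, zero at the start; "wrist_torque": the same for the moment, N m; "gripper_width": finger opening in mm.
Only numpy, scipy, OpenCV 4.12 (cv2) and the standard library are available. Lean on these libraries where they do the work, as an engineer would, in place of code of your own. Each camera call takes 0.05 s, during which the arm holds its last target. There are 200 camera calls.

## Task

The shaker's drive link has been dropped over the stud on its tray. Fasten it: take the hitch pin off the bench, push it nose first through the stud's cross hole until its head is up against the stud, then swing its sprung loop over the top of the stud until it snaps fully down around it. Use a feeling hand, never force the pin, the loop or the shaker, leave the other things on the bench where they are, and let go.

Things in the scene. Friction and masses are not known exactly. Their poses are not given: they have to be found in the camera images.
- pin_head (a point): Centre of the grip part of the steel hitch pin's head. Axes: x along the pin to its nose, y across, z up as it lies flat on the bench. Head: a block 16 mm wide (y), from 10 mm below to 10 mm above this point and from 23 mm behind to 13 mm ahead of it; in front of that 5 mm more, stepped, from 5 mm below to 3.5 mm above. Grip it across y here. Pin with loop about 0.15 kg.
- pin_shoulder (a point): Point on the pin's axis in the front face (shoulder) of its head, the face that comes up against the stud. Axes as pin_head, from which it lies 18 mm ahead and 4 mm below. As the pin lies, 6 mm above the bench.
- pin_nose (a point): End of the nose, on the pin's axis, 32 mm ahead of the shoulder. The shank is round, 8 mm thick; its last 10 mm taper to 3 mm.
- loop_hinge (a point): The loop's hinge, on the pin's axis, 35 mm behind the shoulder; the hinge axis is the pin's y.
- loop_bar (a point): Middle of the cross bar at the free end of the pin's wire loop, 55 mm from the hinge (the loop is sprung and can be drawn out up to 8 mm longer, 7 N and more). Steel wire 4 mm thick; loop 36 mm wide outside, its two legs 32 mm apart between centres; the bar is straight for 22 mm.
- loop (a joint): Loop angle (rad): 0 folded back, as it starts (leaning back and up, 2.4 rad from the nose direction); 0.83 upright; about 2.05 its bar meets the stud's tapered end; 2.28 fully closed, the bar lying over the nose under the stud's flange. The hinge is a little stiff, so the loop stays where it is left.
- bore (a point): Centre of the cross hole in the upright stud on the shaker's tray. x: the way the pin goes in (drive housing and link on -x, red tube rack on +x); z up. Stud 20 mm in diameter; hole 9.2 mm wide, right through along x. The shoulder ends 9 mm before this point. Tray, stud and link roll along +x (about 3 N), up to end stops set anew each time, 10 to 27 mm on: a push on the pin takes them along.
- stud_top (a point): Middle of the stud's top, 16.5 mm above the hole's axis. The end tapers from 12 mm across here to a 20 mm flange 6.5 mm below, with a 17 mm neck under that. The loop goes over this end: pressed down (some 4 to 12 N, easier if also drawn outwards) its bar springs out over the taper and snaps under the flange on the far (+x) side, its centre then 4 to 8 mm above the hole's axis.
- washer_top (a point): Centre of the top of the sprung washer (30 mm in diameter) round the stud. At rest it is 2.2 mm below the hole's axis, so it stands 2.4 mm up into the line of the hole: the pin's tapered nose must wedge it down. Sliding the pin in takes 2 to 10 N; the washer then holds it. The link, a flat bar 12 mm wide, runs along the bore's -x with its top 7.5 mm below the hole's axis.
- housing_edge (a point): Middle of the top edge of the fixed drive housing (120 mm wide), on the side towards the stud, 115 to 165 mm before the hole and 10 mm above the hole's axis. The red tube rack on the tray begins 88 mm past the hole; its tubes reach 35 mm above the hole's axis.
- beaker_rim (a point): Bystander: centre of the rim of a glass beaker, 72 mm wide, 95 mm high.
- tip_box: Bystander: pipette tip box, 84 x 118 x 50 mm, white with a yellow lid; origin under its centre.
- tube_block: Bystander: blue tube block, 70 x 190 x 50 mm (long along its y); origin under its centre.
- marker: Bystander: black marker pen, 113 mm long, 14 mm thick, lying along its x; origin under its centre.
- capped_tube: Bystander: white capped tube, 116 mm long, 34 mm thick, lying along its x; origin under its centre.
- dish: Bystander: round covered dish, 94 mm wide, 15 mm high; origin under its centre.
- wash_bottle: Bystander: white wash bottle, 68 mm wide, 190 mm high; origin under its centre.
There are look-alikes about, which are no part of the job. Leave any purple look-alike of the part that bears pin_head alone.

How it is judged (in metres and radians):
On the way:
1. the pin is through the cross hole with its head up against the stud (within about 2.5 mm), the loop still open (x of pin_shoulder in the frame of bore above -0.0115 m and y of pin_shoulder in the frame of bore between -0.003 and 0.003 m and z of pin_shoulder in the frame of bore between -0.003 and 0.003 m and angle between the x axis of pin_shoulder and the x axis of bore, either way round below 0.12 rad and value of joint loop below 1.9 rad), for 0.2 s.
At the end, for the whole second after the job is handed in: The pin is through the stud's cross hole with its shoulder within about 3 mm of the stud; the loop is down round the stud, its bar under the flange on the far side (bar centre less than 9.5 mm above the hole's axis); the pin is at rest (z of loop_bar in the frame of bore between 0 and 0.0095 m and x of loop_bar in the frame of bore between 0.008 and 0.016 m and value of joint loop above 2.15 rad and x of pin_shoulder in the frame of bore above -0.012 m and distance between pin_shoulder and bore below 0.0125 m and angle between the x axis of pin_shoulder and the x axis of bore, either way round below 0.12 rad and linear speed of pin below 0.02 m/s); the robot touches nothing.
It fails at once if the pin or its loop is forced against the shaker: contact forces of over 60 N in all (the washer alone gives about 20 N) (contact force between pin and shaker above 60 N).
It fails at once if the fingers press on the loop with more than 35 N (contact force between the fingers and loop above 35 N).
It fails at once if the fingers press on the shaker, its tray or link with more than 20 N (contact force between the fingers and shaker above 20 N).
It fails at once if another thing on the bench is moved more than 30 mm (distance of any of beaker_rim, tip_box, tube_block, marker, capped_tube, dish, wash_bottle from where it was at the start of the episode above 0.03 m).
It also fails if it takes over 58 s, if anything falls off the work surface, if the arm or the gripper's body presses on something with over 40 N, if the wrist force passes 120 N, or if a joint passes its speed limit or range.

## Working session

There is one attempt and no reset: what is moved stays moved. The work goes in short steps, Python scripts to look and compute and a tool call to move; the robot and the scene stay as the last step left them, time stands still between calls to the robot, and variables do not carry over. Pictures are saved under pics/ and viewed, about 8 in all and at most 12, crops included, and the job is handed in when it is done.

Besides the shell and the picture viewer there is one more tool, called after "Emit:" as name(argument=value, ...), one argument or row to a line, values as JSON. move_arm: Moves the arm, as the interface text tells. Its arguments: {"type":"object","properties":{"moves":{"type":"array","items":{"type":"object","properties":{"gripper":{"type":"number"},"xyz":{"type":"array","items":{"type":"number"}},"angular":{"type":"array","items":{"type":"number"}}}}}},"required":["moves"]}

```bash
ls; mkdir -p pics; cat > h.py <<'E'
import numpy as np, cv2
from bench import arm
from scipy.spatial.transform import Rotation as Ro
def snap(n,f):
    c=arm.get_calibration(n); im,d=arm.get_image(n)
    cv2.imwrite(f'pics/{f}.png',im); np.savez(f'pics/{f}.npz',im=im,d=d,K=c['camera_matrix'],k1=c['k1'],R=c['R'],t=c['t'])
    return im,d
class V:
    def __init__(s,f):
        z=np.load(f'pics/{f}.npz'); s.im,s.d=z['im'],z['d']; s.K=z['K'];s.k1=float(z['k1']);s.R=z['R'];s.t=z['t'].ravel()
    def ray(s,u,v):
        x,y=(u-s.K[0,2])/s.K[0,0],(v-s.K[1,2])/s.K[1,1]; a,b=x,y
        for _ in range(20):
            q=1+s.k1*(a*a+b*b); a,b=x/q,y/q
        return np.array([a,b,np.ones_like(a)] if np.ndim(a) else [a,b,1.])
    def at_z(s,u,v,z):
        C=-s.R.T@s.t; r=s.R.T@s.ray(u,v); return C+r*(z-C[2])/r[2]
    def p(s,u,v,w=0):
        d=s.d[v-w:v+w+1,u-w:u+w+1]; d=np.median(d[d>0]) if (d>0).any() else np.nan
        return s.R.T@(s.ray(u,v)*d-s.t)
    def proj(s,X):
        c=s.R@np.asarray(X,float)+s.t; a,b=c[0]/c[2],c[1]/c[2]; q=1+s.k1*(a*a+b*b)
        return s.K[0,0]*a*q+s.K[0,2], s.K[1,1]*b*q+s.K[1,2]
    def cloud(s):
        v,u=np.mgrid[:480,:640]; r=s.ray(u.astype(float),v.astype(float))*s.d
        return np.einsum('ji,jhw->hwi',s.R,r-s.t[:,None,None])
    def crop(s,f,u0,v0,u1,v1,k):
        cv2.imwrite(f'pics/{f}.png',cv2.resize(s.im[v0:v1,u0:u1],None,fx=k,fy=k,interpolation=cv2.INTER_CUBIC))
E
python3 - <<'E'
from h import *
for n in ['scene','side','wrist']: snap(n,n+'0')
a=[cv2.imread(f'pics/{n}0.png') for n in ['scene','side']]
for n in ['scene0','side0','wrist0']:
    v=V(n); print(n,(-v.R.T@v.t).round(),(v.R[2]).round(2),v.K[0,0],v.k1)
print(arm.read_state())
E
```

```text
pics
scene0 [1156.  492.  943.] [-0.6  -0.42 -0.69] 489.2490635705952 -0.08073086165425378
side0 [ 104. -930. 1213.] [ 0.22  0.63 -0.74] 586.4309635865887 -0.05138084622556066
wrist0 [624. -82. 372.] [-0.    0.32 -0.95] 386.30601464888883 -0.06900447137960636
{'clock': 0.15, 'joints': array([ 2.58603788e-01,  3.85378401e-01,  6.96358703e-03, -3.54929683e-04,
       -1.19398330e+00, -2.58635357e-01]), 'joint_vel': array([ 0.00227531, -0.00267246,  0.00506133,  0.00086502,  0.00108517,
       -0.00048413]), 'joint_efforts': array([-6.03353892e-04, -3.92678475e+01,  1.88581592e+01,  4.18858320e+00,
       -3.39302780e-03,  5.70479813e-06]), 'position': array([6.24574634e+02, 2.21001667e-02, 2.30482688e+02]), 'ee_rot': array([-7.07049114e-01,  7.07163971e-01,  5.45247397e-04, -6.09380664e-04]), 'contact_force': array([-0.14019763,  0.38859066,  0.260242  ]), 'wrist_torque': array([-0.02131089, -0.01577497, -0.01886171]), 'gripper_width': 85.10526466398815}
```

View pics/scene0.png

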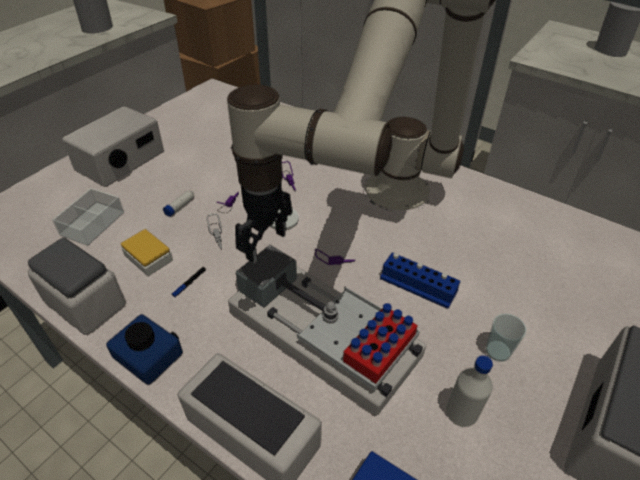

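View pics/side0.png

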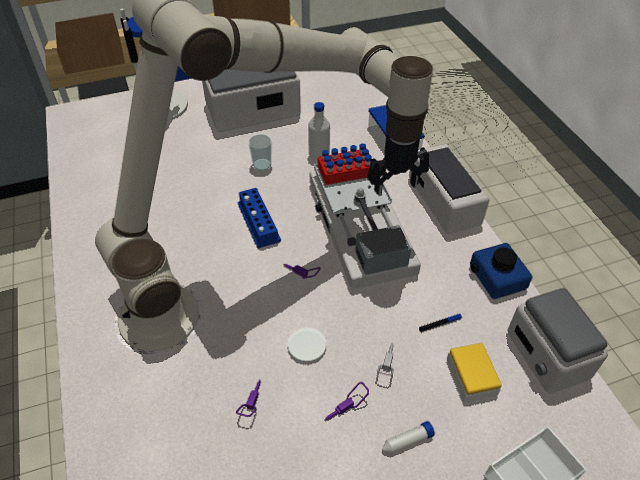

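The steel pin lies at side (387,363), nose up at about (391,347), with its loop at (385,380). The stud is at side (361,195) and scene (330,312). Three purple look-alikes are nearby.

```bash
python3 - <<'E'
from h import *
s=V('side0');c=V('scene0')
def cr(v,u0,v0,w,h,k): return cv2.resize(v.im[v0:v0+h,u0:u0+w],(w*k,h*k),interpolation=cv2.INTER_CUBIC)
A=cr(s,360,335,50,60,6);B=cr(s,325,165,60,60,6)  # 300x360,360x360
C=cr(c,195,205,50,50,6)[:240];D=cr(c,295,280,60,40,6)
m=np.vstack([np.hstack([A,B]),np.hstack([C,D])]); print(m.shape); cv2.imwrite('pics/m1.png',m)
for n,v,pts in [('side',s,[(391,347),(389,356),(388,362),(385,380),(361,195),(361,190),(384,230)]),('scene',c,[(330,312),(330,305),(218,240),(213,225)])]:
    for p in pts: print(n,p,v.p(*p,1).round(1))
E
```

```text
(600, 660, 3)
side (391, 347) [ 512.9 -277.5    7.7]
side (389, 356) [ 494.3 -305.2   20.3]
side (388, 362) [ 485.6 -319.4   20.7]
side (385, 380) [ 467.3 -349.2   -1.9]
side (361, 195) [594.2 133.  114.3]
side (361, 190) [594.5 135.9 130.2]
side (384, 230) [597.1 -15.8 123.5]
scene (330, 312) [603.  144.6 116. ]
scene (330, 305) [597.3 140.4 130.9]
scene (218, 240) [ 503.2 -293.9   12. ]
scene (213, 225) [ 458.7 -357.3    3. ]
```

View pics/m1.png

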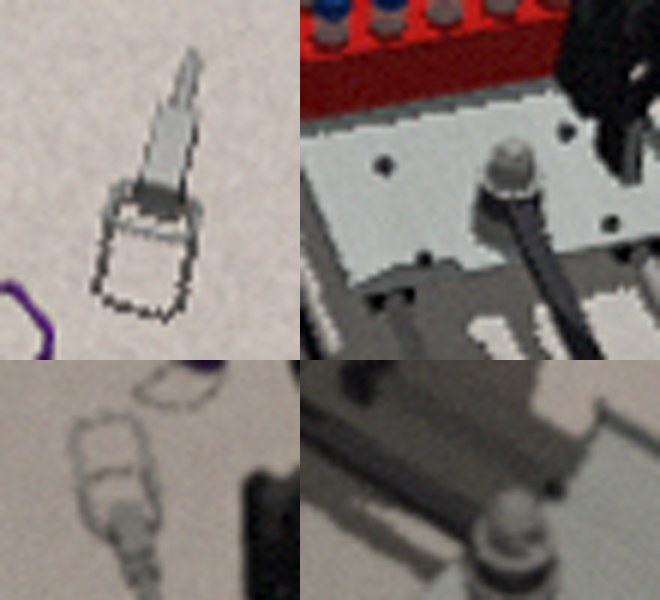

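Emit:
move_arm(
  moves=[
    {"gripper": 1,"xyz": [31.2,13.5,10.5],"angular": [0,0,0.576]},
    {"gripper": 1,"xyz": [31.2,13.5,10.5],"angular": [0,0,0.576]},
    {"gripper": 1,"xyz": [31.2,13.5,10.5],"angular": [0,0,0.576]},
    {"gripper": 1,"xyz": [31.2,13.5,10.5],"angular": [0,0,0.576]},
    {"gripper": 1,"xyz": [31.2,13.5,10.5],"angular": [0,0,0.576]},
    {"gripper": 1,"xyz": [31.2,13.5,10.5],"angular": [0,0,0.576]},
    {"gripper": 1,"xyz": [31.2,13.5,10.5],"angular": [0,0,0.576]},
    {"gripper": 1,"xyz": [31.2,13.5,10.5],"angular": [0,0,0.576]},
  ],
)

```text
clock: 1.15
position: [490.2, -311.9, 126.3]
ee_rot: [-0.477, 0.879, -0.0, 0.0]
contact_force: [0.1, 1.2, -0.1]
gripper_width: 85.3
```

```bash
python3 - <<'E'
from h import *
snap('wrist','w1'); snap('scene','sc1'); v=V('w1'); print(arm.read_state()['position'], (-v.R.T@v.t).round())
v.crop('w1c',200,120,440,360,3); c=V('sc1')
D=cv2.resize(c.im[270:345,275:375],None,fx=6,fy=6,interpolation=cv2.INTER_CUBIC)
m=cv2.imread('pics/w1c.png')[:600,:,:];cv2.imwrite('pics/w1c.png',m);print(m.shape)
E
```

```text
[ 490.79719871 -311.20664022  126.80540453] [ 445. -381.  268.]
(600, 720, 3)
```

View pics/w1c.png

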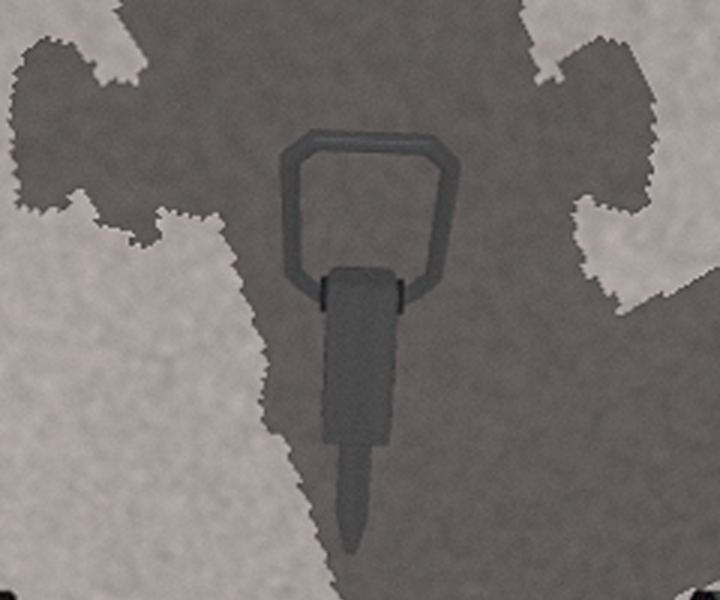

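The wrist crop shows the steel pin with its nose pointing down-image, towards the fingers. In the crop the nose is at (349,552), the head runs from (361,268) to (356,443), and the loop bar is at (372,142).

```bash
python3 - <<'E'
from h import *
v=V('w1'); f=lambda x,y,z: v.at_z(200+x/3,120+y/3,z)
n=f(349,552,6); n2=f(349,552,6); r=f(361,268,20); e=f(356,443,20)
hl=f(324,350,20);hr=f(395,350,20); hl2=f(323,430,20);hr2=f(389,430,20)
for a in 'n r e hl hr hl2 hr2'.split(): print(a,locals()[a].round(1))
d=n-r; print('yaw nose-rear',np.degrees(np.arctan2(d[1],d[0])),np.hypot(*d[:2]),'expect 73', np.hypot(*(e-r)[:2]),np.hypot(*(hl-hr)[:2]))
for p in [(349,500),(355,350),(360,300),(372,142)]: print(p,v.p(int(200+p[0]/3),int(120+p[1]/3),1).round(1))
P=v.cloud(); m=(P[...,2]>14)&(P[...,2]<26)&(abs(P[...,0]-490)<40)&(abs(P[...,1]+312)<40)
Q=P[m]; print(len(Q),Q.mean(0))
rect=cv2.minAreaRect(Q[:,:2].astype(np.float32)); print(rect, np.percentile(Q[:,2],[10,50,90]))
X=P[(P[...,2]>16)&(P[...,2]<24)&(abs(P[...,0]-490)<30)&(abs(P[...,1]+312)<30)]
s=arm.read_state(); R=Ro.from_quat(s['ee_rot']).as_matrix(); print(R.round(3))
E
```

```text
n [ 519.9 -267.     6. ]
r [ 475.7 -329.9   20. ]
e [ 499.2 -295.8   20. ]
hl [ 492.9 -318.6   20. ]
hr [ 479.5 -309.9   20. ]
hl2 [ 503.8 -302.6   20. ]
hr2 [ 491.  -294.3   20. ]
yaw nose-rear 54.925767597060826 76.87973334397935 expect 73 41.449129602594965 15.964602055679036
(349, 500) [ 511.1 -281.     9.3]
(355, 350) [ 487.1 -315.2   19.4]
(360, 300) [ 480.  -323.7   19. ]
(372, 142) [ 457.3 -354.8   44.7]
1396 [ 485.40797789 -315.59540306   19.43996548]
((484.4835510253906, -315.9630432128906), (55.010990142822266, 36.02351379394531), 55.791534423828125) [18.05399306 19.47824668 20.60803229]
[[-0.543 -0.839  0.001]
 [-0.839  0.543 -0.   ]
 [-0.    -0.001 -1.   ]]
```

Emit:
move_arm(
  moves=[
    {"gripper": 0.2,"xyz": [-0.4,0.17,4],"angular": [0,0,0.042]},
    {"gripper": 0.2,"xyz": [-0.4,0.17,8],"angular": [0,0,0.042]},
    {"gripper": 0.2,"xyz": [-0.4,0.17,10.5],"angular": [0,0,0.042]},
    {"gripper": 0.2,"xyz": [-0.4,0.17,11.8],"angular": [0,0,0.042]},
    {"gripper": 0.2,"xyz": [-0.4,0.17,12.2],"angular": [0,0,0.042]},
    {"gripper": 0.2,"xyz": [-0.4,0.17,12.2],"angular": [0,0,0.042]},
  ],
)

```text
clock: 2.0
position: [491.5, -307.7, 5.1]
ee_rot: [-0.459, 0.888, -0.001, 0.0]
contact_force: [-0.6, -0.1, 0.3]
gripper_width: 50.9
```

```bash
python3 - <<'E'
from h import *
snap('wrist','w2'); v=V('w2'); s=arm.read_state(); print(s['position'],s['ee_rot'],s['contact_force'])
v.crop('w2c',170,180,470,480,2)
E
```

```text
[ 491.64143331 -307.82030344    5.3719199 ] [-4.58809791e-01  8.88533882e-01 -7.90730325e-04  7.01058384e-04] [ 0.35039768  0.04650825 -0.64054949]
```

View pics/w2c.png

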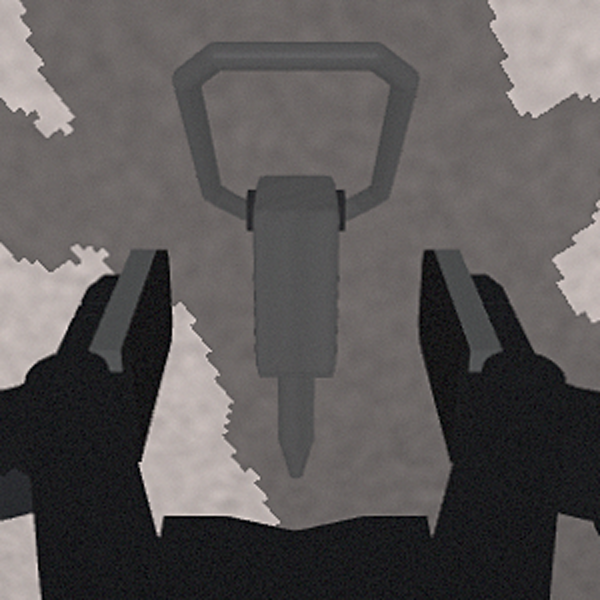

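Emit:
move_arm(
  moves=[
    {"gripper": -1,"xyz": [0,0,0.1],"angular": [0,0,0]},
    {"gripper": -1,"xyz": [0,0,0.1],"angular": [0,0,0]},
    {"gripper": -1,"xyz": [0,0,0.1],"angular": [0,0,0]},
    {"gripper": -1,"xyz": [0,0,0.1],"angular": [0,0,0]},
    {"gripper": -1,"xyz": [0,0,0.1],"angular": [0,0,0]},
    {"gripper": -1,"xyz": [0,0,0.1],"angular": [0,0,0]},
  ],
)

```text
clock: 2.8
position: [491.1, -307.9, 4.1]
ee_rot: [-0.459, 0.889, -0.0, 0.0]
contact_force: [0.1, 0.6, 6.7]
gripper_width: 14.5
```

```bash
python3 - <<'E'
from h import *
s=arm.read_state(); print(s)
c=V('scene0'); S=V('side0')
# rough bore direction from side/scene clouds: link top / stud top
for n in ['side0','scene0']:
    P=V(n).cloud(); m=(P[...,2]>126)&(P[...,2]<136)&(abs(P[...,0]-595)<20)&(abs(P[...,1]-138)<20); print(n,m.sum(),P[m].mean(0).round(1))
# red rack box in clouds
import cv2
for n in ['side0','scene0']:
    v=V(n);hsv=cv2.cvtColor(v.im,cv2.COLOR_BGR2HSV);P=v.cloud()
    m=((hsv[...,0]<8)|(hsv[...,0]>172))&(hsv[...,1]>170)&(hsv[...,2]>70)&(P[...,2]>100)&(P[...,2]<220)&(P[...,1]>100)
    Q=P[m];zt=Q[Q[:,2]>np.percentile(Q[:,2],60)];print(n,len(Q),cv2.minAreaRect(zt[:,:2].astype(np.float32)),np.percentile(Q[:,2],[5,50,95]).round())
E
```

```text
{'clock': 2.8, 'joints': array([-2.80562770e-01,  5.64217903e-01, -3.58211749e-01,  4.20538058e-04,
       -6.47368563e-01, -3.37503683e-01]), 'joint_vel': array([ 5.98102434e-05,  4.92219713e-04, -4.80615144e-04, -2.04692402e-03,
        7.90334057e-04,  7.50878393e-04]), 'joint_efforts': array([-1.12687969e-01, -3.82177055e+01,  1.14756489e+01,  2.40951709e+00,
        3.27702770e-01,  9.65834653e-03]), 'position': array([ 491.09894628, -307.89793069,    4.08061156]), 'ee_rot': array([-4.58700778e-01,  8.88590643e-01, -4.34943315e-04,  2.75650723e-04]), 'contact_force': array([0.10082779, 0.5826294 , 6.72092852]), 'wrist_torque': array([ 0.26670696,  0.33459962, -0.0449929 ]), 'gripper_width': 14.501433307810707}
side0 22 [592.4 138.2 129.5]
scene0 48 [595.2 141.2 130.3]
side0 644 ((593.122314453125, 266.8764343261719), (87.32193756103516, 133.24227905273438), 84.35362243652344) [103. 120. 127.]
scene0 1213 ((605.66455078125, 270.6065673828125), (80.15255737304688, 148.85948181152344), 85.68197631835938) [106. 123. 126.]
```

Emit:
move_arm(
  moves=[
    {"gripper": -1,"xyz": [0,0,-3],"angular": [0,0,0]},
    {"gripper": -1,"xyz": [0,0,-9],"angular": [0,0,0]},
    {"gripper": -1,"xyz": [-2,0.6,-15],"angular": [0,0,-0.05]},
    {"gripper": -1,"xyz": [-6,1.8,-20],"angular": [0,0,-0.15]},
    {"gripper": -1,"xyz": [-12,3.6,-23],"angular": [0,0,-0.3]},
    {"gripper": -1,"xyz": [-18,5.4,-25.6],"angular": [0,0,-0.42]},
    {"gripper": -1,"xyz": [-24,7.2,-25.6],"angular": [0,0,-0.52]},
    {"gripper": -1,"xyz": [-30,9,-25.6],"angular": [0,0,-0.58]},
    {"gripper": -1,"xyz": [-36,10.8,-25.6],"angular": [0,0,-0.58]},
    {"gripper": -1,"xyz": [-41,12.4,-25.6],"angular": [0,0,-0.58]},
  ],
)

```text
clock: 4.05
position: [625.5, 95.6, 258.2]
ee_rot: [-0.693, 0.72, 0.001, -0.001]
contact_force: [1.2, -0.1, -1.8]
gripper_width: 14.6
```

Emit:
move_arm(
  moves=[
    {"gripper": -1,"xyz": [0,0,0],"angular": [0,0,0]},
    {"gripper": -1,"xyz": [0,0,0],"angular": [0,0,0]},
  ],
)

```text
clock: 4.3
position: [625.1, 93.7, 258.0]
ee_rot: [-0.694, 0.72, 0.001, -0.001]
contact_force: [0.3, -0.3, -1.6]
gripper_width: 14.3
```

```bash
python3 - <<'E'
from h import *
snap('wrist','w3'); v=V('w3'); s=arm.read_state(); print(s['position'],s['ee_rot'],s['contact_force'],s['joints'])
cv2.imwrite('pics/w3c.png',cv2.resize(v.im[:,80:560],None,fx=1.25,fy=1.25,interpolation=cv2.INTER_CUBIC))
print(v.proj([594,140,131]))
E
```

```text
[625.12038917  92.94333016 258.5151717 ] [-6.93319572e-01  7.20629675e-01  4.31708843e-04 -8.10452240e-04] [-0.64101771  0.72229414 -2.56353911] [ 4.03112795e-01  3.81503070e-01  7.15983688e-02 -2.43097380e-04
 -1.26271349e+00 -4.41663604e-01]
(np.float64(358.6832436882418), np.float64(289.36174733997655))
```

View pics/w3c.png

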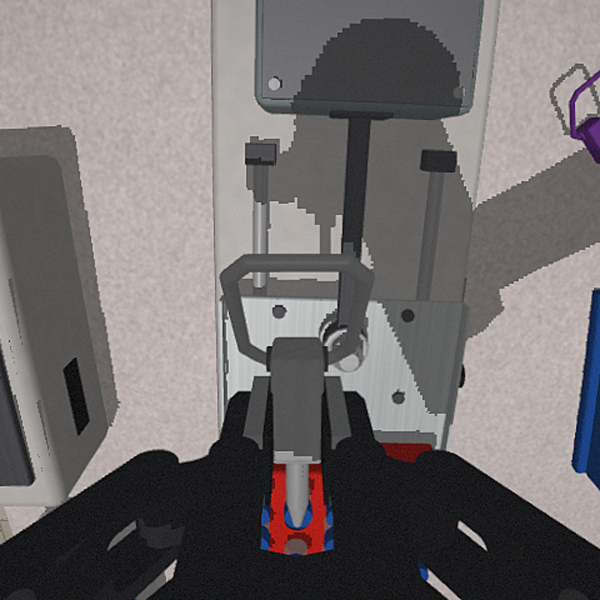

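The wrist view shows the stud at crop (350,345), partly hidden by the loop. The link runs up to the housing edge at row 105, and the pin is held straight. I'll shift sideways for a clear view.

Emit:
move_arm(
  moves=[
    {"gripper": -1,"xyz": [-1.7,-3.9,3.8],"angular": [0,0,0]},
    {"gripper": -1,"xyz": [-1.7,-3.9,3.8],"angular": [0,0,0]},
    {"gripper": -1,"xyz": [-1.7,-3.9,3.8],"angular": [0,0,0]},
    {"gripper": -1,"xyz": [-1.7,-3.9,3.8],"angular": [0,0,0]},
  ],
)

```text
clock: 4.85
position: [665.4, 108.2, 223.6]
ee_rot: [-0.693, 0.721, -0.001, 0.001]
contact_force: [-0.9, -0.2, -0.1]
gripper_width: 14.4
```

```bash
python3 - <<'E'
from h import *
snap('wrist','w4'); v=V('w4'); s=arm.read_state(); print(s['position'],s['ee_rot'],s['contact_force'])
u,w=map(int,v.proj([594,140,131])); print(u,w)
A=cv2.resize(v.im[w-40:w+60,u-50:u+50],None,fx=4,fy=4,interpolation=cv2.INTER_CUBIC)
B=cv2.resize(v.im[280:480,220:420],None,fx=2,fy=2,interpolation=cv2.INTER_CUBIC)
C=cv2.resize(v.im[0:200,u-250:u+150],None,fx=2,fy=2)[:, :800] if u>=250 else None
m=np.hstack([A,B]); print(m.shape, 'A origin',u-50,w-40); 
if C is not None: m=np.vstack([m,C[:200*2][200:400]]); print('C origin',u-250)
cv2.imwrite('pics/w4c.png',m)
E
```

```text
[665.34111288 108.47794487 223.6800272 ] [-0.69331353  0.72063398 -0.00076479  0.00156131] [ 0.07747337 -0.54282428 -1.72878259]
424 289
(400, 800, 3) A origin 374 249
C origin 174
```

View pics/w4c.png

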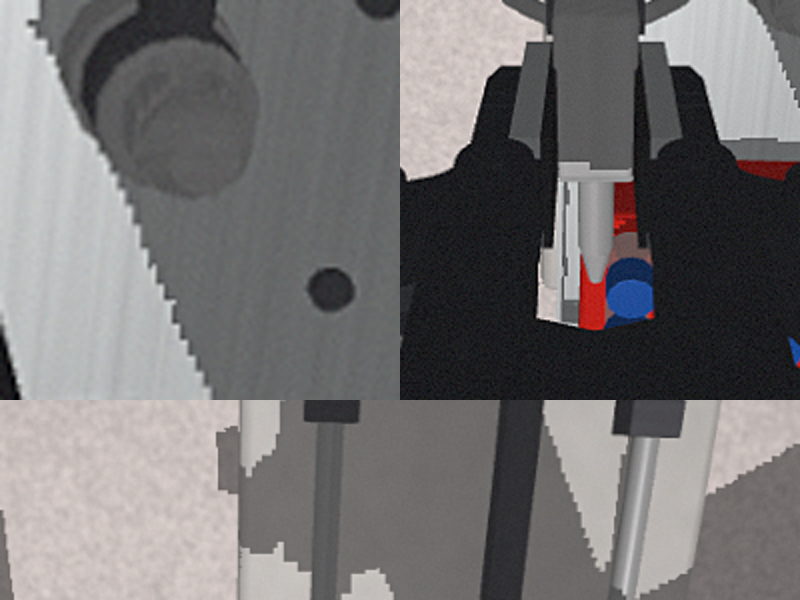

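```bash
python3 - <<'E'
from h import *
v=V('w4'); P=v.cloud()
A=lambda x,y:(374+x/4,249+y/4)
# stud top depth
for p in [(190,120),(200,110),(175,130),(110,120),(177,185)]:
    u,w=map(round,A(*p)); print('stud',p,v.p(u,w,1).round(1))
zt=np.median([v.p(*map(round,A(x,y)),1)[2] for x in (180,190,200) for y in (105,120,135)]); print('ztop',zt)
for T in (zt,131): print('flange c',v.at_z(*A(177.5,118),T-6.5).round(1),'top c',v.at_z(*A(190,120),T).round(1),'flange diam',np.linalg.norm(v.at_z(*A(97,118),T-6.5)-v.at_z(*A(258,118),T-6.5)))
zl=zt-24
a=v.at_z(434.5,102.5,zl);b=v.at_z(426.3,195,zl);print('link',a.round(1),b.round(1),v.p(434,103,2).round(1),v.p(426,195,2).round(1),'yaw',np.degrees(np.arctan2(*(b-a)[[1,0]])))
# tray/plate left edge
print('nose pix ray, plate z', v.p(450,330,2).round(1))
for w in (350,370,385,395,405): print('shank',v.p(318,w,1).round(1))
for w in (300,320,340,355): print('head top',v.p(318,w,1).round(1), v.p(305,w,1).round(1), v.p(330,w,1).round(1))
s=arm.read_state(); p=s['position'];
for dz in (0,2,4): 
  n=v.at_z(318,421.5,p[2]+dz); print('nose rel TCP',(n-p).round(1))
# head edges at row y=120 in B (x 555..638) -> lateral
h=p[2]+16
l=v.at_z(220+(556-400)/2,280+100/2,h);r=v.at_z(220+(639-400)/2,280+100/2,h); print('head mid rel',((l+r)/2-p).round(1),np.linalg.norm(l-r))
R=Ro.from_quat(s['ee_rot']).as_matrix();print('tool x yaw',np.degrees(np.arctan2(-R[1,0],-R[0,0])), R[:,2].round(4))
E
```

```text
stud (190, 120) [595.5 133.5 128.5]
stud (200, 110) [593.9 131.9 127.3]
stud (175, 130) [598.3 135.3 129.1]
stud (110, 120) [605.5 140.3 112.3]
stud (177, 185) [598.1 144.5 130.2]
ztop 128.48212941662086
flange c [596.3 136.  122. ] top c [595.9 133.5 128.5] flange diam 28.034746172304427
flange c [596.9 134.9 124.5] top c [596.6 132.4 131. ] flange diam 27.745053192839816
link [586.   20.9 104.5] [588.8  81.4 104.5] [587.1  21.2 107.2] [589.7  80.9 107. ] yaw 87.3140692585569
nose pix ray, plate z [556.4 202.6  82.7]
shank [664.5 111.7 238.7]
shank [665.1 126.2 231.7]
shank [665.5 135.9 229.2]
shank [665.7 141.2 229.2]
shank [665.9 146.7 229.2]
head top [663.7  90.1 239.1] [668.4  89.9 239.1] [659.3  90.4 238.7]
head top [664.   98.3 239.3] [668.9  98.2 239.1] [659.6  98.2 239.7]
head top [664.4 107.1 238.9] [669.3 106.8 239. ] [659.8 107.3 238.8]
head top [664.6 113.8 239. ] [669.6 113.5 239.1] [660. 114. 239.]
nose rel TCP [ 1.1 52.9  0. ]
nose rel TCP [ 1.1 50.9  2. ]
nose rel TCP [ 1. 49.  4.]
head mid rel [-1.4 -6.2 16. ] 15.50950202434042
tool x yaw 87.7862359862579 [ 0.0033  0.0011 -1.    ]
```

```bash
python3 - <<'E'
from h import *
np.set_printoptions(linewidth=250)
v=V('w4'); P=v.cloud()
Z=P[245:310:2,386:450:2,2]
print('cols 386.. rows 245..'); print(np.where(np.isfinite(Z),Z,0).round().astype(int))
A=cv2.resize(v.im[245:310,386:450],None,fx=10,fy=10,interpolation=cv2.INTER_CUBIC)
A=cv2.convertScaleAbs(A,alpha=1.8,beta=-80); A=cv2.cvtColor(A,cv2.COLOR_BGR2GRAY)
A=cv2.createCLAHE(3,(2,2)).apply(A);cv2.imwrite('pics/studz.png',A[:600]);print(A.shape)
E
```

```text
cols 386.. rows 245..
[[82 82 84 ... 84 83 83]
 [84 83 83 ... 82 82 83]
 [83 83 83 ... 84 84 82]
 ...
 [84 84 83 ... 83 83 83]
 [84 83 82 ... 84 83 82]
 [83 83 84 ... 83 84 83]]
(650, 640)
```

View pics/studz.png

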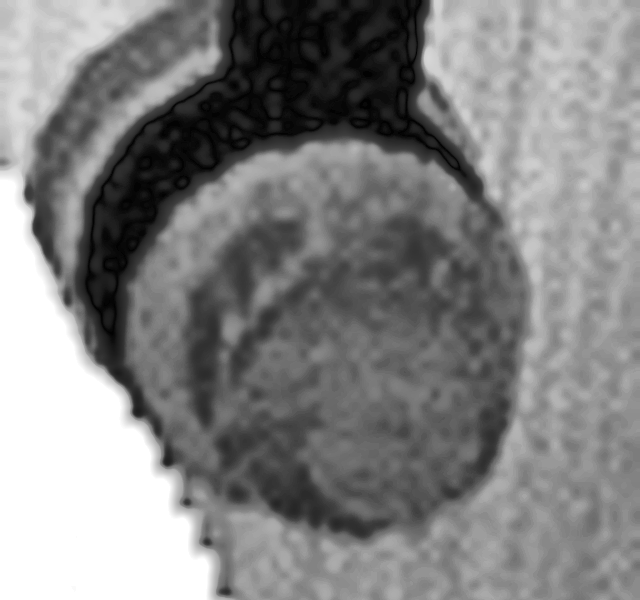

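```bash
python3 - <<'E'
from h import *
from scipy.optimize import least_squares
v=V('w4'); P=v.cloud()
th=np.linspace(0,2*np.pi,181)
def circ(b,r,h): return np.array([v.proj([b[0]+r*np.cos(t),b[1]+r*np.sin(t),b[2]+h]) for t in th])
def f(b):
    w=circ(b,15,-2.2); g=circ(b,10,10)
    return [w[:,0].min()-398.9, w[:,1].min()-259.1, g[:,1].max()-298.0, g[:,0].max()-438.1]
r=least_squares(f,[596,137,114.5]); print(r.x.round(2),np.round(r.fun,2))
for z in (113,114.5,116):
    q=least_squares(lambda a:f([a[0],a[1],z]),[596,137]); print(z,q.x.round(2),np.round(q.fun,2))
m=P[...,2]; S=P[(m>120)&(m<136)&(abs(P[...,0]-596)<25)&(abs(P[...,1]-136)<25)]
print(len(S),np.percentile(S[:,2],[5,50,75,90,97]).round(1),S.mean(0).round(1))
W=P[(m>108)&(m<116.5)&(abs(P[...,0]-596)<25)&(abs(P[...,1]-136)<25)];print(len(W),np.percentile(W[:,2],[10,50,90]).round(1))
T=S[S[:,2]>127.5]; print(len(T),T.mean(0).round(2), T.min(0).round(1),T.max(0).round(1))
o=cv2.resize(v.im[245:310,386:450],None,fx=10,fy=10,interpolation=cv2.INTER_CUBIC)
for rr,h,c in [(15,-2.2,(0,0,255)),(10,10,(0,255,0)),(6,16.5,(255,0,0))]:
    pts=((circ(r.x,rr,h)-[386,245]+.5)*10).astype(np.int32); cv2.polylines(o,[pts],True,c,1)
cv2.imwrite('pics/ov.png',o[:600])
E
```

```text
[591.75 142.1  110.27] [ 0.12 -0.12  0.12 -0.12]
113 [592.48 140.87] [-0.1  -0.32  0.34  0.09]
114.5 [592.88 140.19] [-0.22 -0.44  0.46  0.21]
116 [593.28 139.52] [-0.34 -0.56  0.59  0.33]
597 [121.5 129.1 130.9 131.4 131.8] [595.2 137.7 128.5]
632 [110.1 112.3 113.6]
384 [594.64 138.64 130.3 ] [586.3 131.5 127.5] [603.1 146.7 132.7]
```

View pics/ov.png

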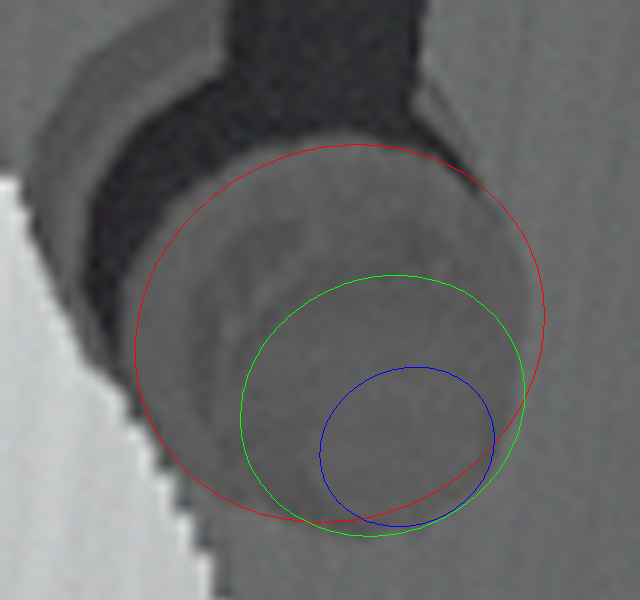

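Fitted from the wrist view: bore at about (592.7, 140.2, 114.5), yaw 87.5°. Next I stage the nose 25 mm before the stud.

Emit:
move_arm(
  moves=[
    {"gripper": -1,"xyz": [3,4,1],"angular": [0,0,0]},
    {"gripper": -1,"xyz": [5.7,7.3,3],"angular": [0,0,0]},
    {"gripper": -1,"xyz": [5.72,7.32,6],"angular": [0,0,0]},
    {"gripper": -1,"xyz": [5.72,7.32,9],"angular": [0,0,0]},
    {"gripper": -1,"xyz": [5.72,7.32,10.6],"angular": [0,0,0]},
    {"gripper": -1,"xyz": [5.72,7.32,11.0],"angular": [0,0,0]},
    {"gripper": -1,"xyz": [5.72,7.32,11.0],"angular": [0,0,0]},
    {"gripper": -1,"xyz": [5.72,7.32,11.0],"angular": [0,0,0]},
  ],
)

```text
clock: 5.9
position: [590.8, 55.0, 112.4]
ee_rot: [-0.694, 0.72, -0.001, 0.001]
contact_force: [-0.4, -0.6, -2.3]
gripper_width: 14.3
```

```bash
python3 - <<'E'
from h import *
snap('side','sd5'); snap('scene','sc5'); snap('wrist','w5'); s=arm.read_state(); print(s['position'],s['ee_rot'],s['contact_force'],s['wrist_torque'])
a,b=V('sd5'),V('sc5')
u,w=map(int,a.proj([592,120,115])); print('side o',u-30,w-40);A=cv2.resize(a.im[w-40:w+40,u-30:u+30],None,fx=6,fy=6,interpolation=cv2.INTER_CUBIC)
u,w=map(int,b.proj([592,110,115])); print('scene o',u-35,w-40);B=cv2.resize(b.im[w-40:w+40,u-35:u+35],None,fx=6,fy=6,interpolation=cv2.INTER_CUBIC)
cv2.imwrite('pics/c5.png',np.hstack([A,B]))
E
```

```text
[590.40570785  54.91476595 111.89339328] [-6.93578376e-01  7.20380895e-01 -2.79119032e-04  5.69165712e-04] [ 0.20306627 -0.21488084 -1.81910124] [-0.05646521  0.04329614  0.03485854]
side o 332 158
scene o 284 261
```

View pics/c5.png

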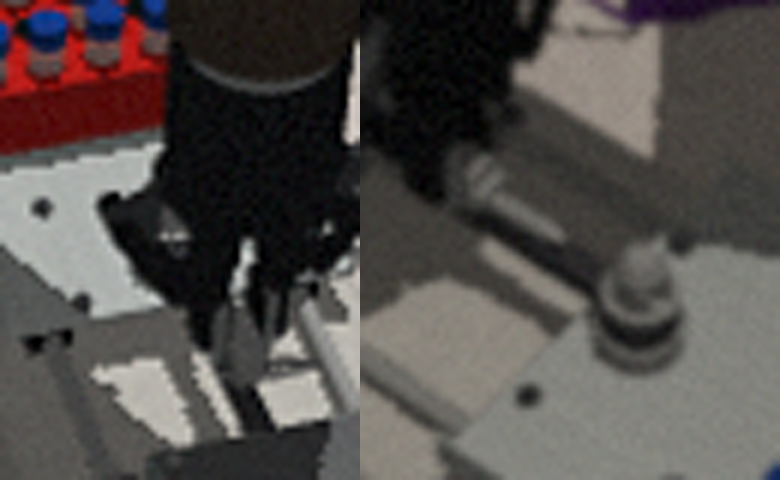

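```bash
python3 - <<'E'
from h import *
b=V('sc5');a=V('w5')
print('scene stud top pred',b.proj([592.7,140.2,131]),'seen (331.5,304.7)'); 
print('scene nose pred',b.proj([591.5,106,113.8]),'seen (317.8,300.7)')
print('scene flange pred bore',b.proj([592.7,140.2,114.5]),b.proj([592.7,140.2,112.3]))
P=b.cloud()
m=(P[...,2]>108)&(P[...,2]<124)&(abs(P[...,0]-592)<15)&(P[...,1]>72)&(P[...,1]<106); Q=P[m]
print(len(Q)); 
for y in range(72,108,6):
    q=Q[(Q[:,1]>=y)&(Q[:,1]<y+6)]
    if len(q): print(y,len(q),q.mean(0).round(1),np.percentile(q[:,2],90).round(1))
# wrist depth now on shank: axis height, line
Pw=a.cloud(); m=(Pw[...,2]>109)&(Pw[...,2]<122)&(abs(Pw[...,0]-592)<6)&(Pw[...,1]>76)&(Pw[...,1]<108); Q=Pw[m]; print('wrist shank',len(Q))
for y in range(76,108,6):
    q=Q[(Q[:,1]>=y)&(Q[:,1]<y+6)]
    if len(q): print(y,len(q),np.median(q,0).round(2),np.percentile(q[:,2],90).round(1), ((q[:,0].max()+q[:,0].min())/2).round(2))
zs=[arm.read_state()['position'] for _ in range(5)]; print(np.mean(zs,0))
E
```

```text
scene stud top pred (np.float64(331.12591534352), np.float64(303.519965393147)) seen (331.5,304.7)
scene nose pred (np.float64(318.2070932907385), np.float64(301.1662389880278)) seen (317.8,300.7)
scene flange pred bore (np.float64(330.93646789294667), np.float64(308.39773871398984)) (np.float64(330.91150309225236), np.float64(309.0399425266793))
73
72 14 [591.4  74.1 118.3] 121.6
78 14 [592.3  81.1 115.3] 119.7
84 10 [592.4  87.3 115.9] 119.7
90 14 [593.1  93.1 114.5] 119.8
96 14 [592.4  98.9 114.2] 118.5
102 7 [591.1 104.1 111.7] 115.2
wrist shank 773
76 195 [590.83  78.82 117.06] 118.1 590.73
82 209 [590.79  84.91 116.96] 117.8 590.95
88 190 [591.    90.92 117.05] 117.9 591.16
94 124 [591.22  96.17 116.59] 117.6 591.3
100 55 [591.39 102.44 115.41] 115.9 591.51
[590.40570785  54.91476595 111.89339328]
```

Emit:
move_arm(
  moves=[
    {"gripper": -1,"xyz": [0,0.03,-0.15],"angular": [0,0,0]},
    {"gripper": -1,"xyz": [-1,0.03,-0.15],"angular": [0,0,0]},
    {"gripper": -1,"xyz": [-1.8,0.03,-0.15],"angular": [0,0,0]},
    {"gripper": -1,"xyz": [-2.2,0.03,-0.15],"angular": [0,0,0]},
    {"gripper": -1,"xyz": [-2.5,0.03,-0.15],"angular": [0,0,0]},
    {"gripper": -1,"xyz": [-2.8,0.03,-0.15],"angular": [0,0,0]},
    {"gripper": -1,"xyz": [-2.8,0.03,-0.15],"angular": [0,0,0]},
  ],
)

```text
clock: 6.92
position: [590.9, 82.8, 113.2]
ee_rot: [-0.694, 0.72, -0.0, 0.0]
contact_force: [-0.9, -1.3, 1.0]
gripper_width: 14.1
```

Emit:
move_arm(
  moves=[
    {"gripper": -1,"xyz": [-0.2,0,0],"angular": [0,0,0]},
    {"gripper": -1,"xyz": [-0.4,0,0],"angular": [0,0,0]},
    {"gripper": -1,"xyz": [-0.4,0,0],"angular": [0,0,0]},
  ],
)

```text
clock: 7.3
position: [591.2, 86.8, 113.1]
ee_rot: [-0.694, 0.72, -0.0, 0.0]
contact_force: [0.1, -2.7, 2.0]
gripper_width: 14.3
```

Emit:
move_arm(
  moves=[
    {"gripper": -1,"xyz": [-0.2,0,0],"angular": [0,0,0]},
    {"gripper": -1,"xyz": [-0.4,0,0],"angular": [0,0,0]},
    {"gripper": -1,"xyz": [-0.4,0,0],"angular": [0,0,0]},
  ],
)

```text
clock: 7.68
position: [591.4, 91.1, 113.0]
ee_rot: [-0.694, 0.72, -0.0, 0.0]
contact_force: [0.3, -2.6, 2.1]
gripper_width: 14.4
```

Emit:
move_arm(
  moves=[
    {"gripper": -1,"xyz": [-0.2,0,0],"angular": [0,0,0]},
    {"gripper": -1,"xyz": [-0.4,0,0],"angular": [0,0,0]},
    {"gripper": -1,"xyz": [-0.4,0,0],"angular": [0,0,0]},
  ],
)

```text
clock: 8.05
position: [591.6, 95.1, 113.0]
ee_rot: [-0.694, 0.72, -0.0, 0.001]
contact_force: [0.7, -1.9, 3.1]
gripper_width: 14.4
```

Emit:
move_arm(
  moves=[
    {"gripper": -1,"xyz": [-0.2,0,0],"angular": [0,0,0]},
    {"gripper": -1,"xyz": [-0.4,0,0],"angular": [0,0,0]},
    {"gripper": -1,"xyz": [-0.4,0,0],"angular": [0,0,0]},
  ],
)

```text
clock: 8.43
position: [591.6, 99.1, 112.9]
ee_rot: [-0.694, 0.72, -0.0, 0.0]
contact_force: [1.2, -2.2, 4.6]
gripper_width: 14.5
```

Emit:
move_arm(
  moves=[
    {"gripper": -1,"xyz": [-0.2,0,0],"angular": [0,0,0]},
    {"gripper": -1,"xyz": [-0.4,0,0],"angular": [0,0,0]},
    {"gripper": -1,"xyz": [-0.4,0,0],"angular": [0,0,0]},
  ],
)

```text
clock: 8.8
position: [590.9, 101.7, 113.0]
ee_rot: [-0.694, 0.72, -0.0, -0.001]
contact_force: [-0.2, -6.5, 5.5]
gripper_width: 14.5
```

Emit:
move_arm(
  moves=[
    {"gripper": -1,"xyz": [-0.2,0,0],"angular": [0,0,0]},
    {"gripper": -1,"xyz": [-0.3,0,0],"angular": [0,0,0]},
    {"gripper": -1,"xyz": [-0.3,0,0],"angular": [0,0,0]},
  ],
)

```text
clock: 9.18
position: [591.7, 105.6, 113.2]
ee_rot: [-0.693, 0.72, -0.0, 0.0]
contact_force: [0.5, -1.6, 6.2]
gripper_width: 14.6
```

Emit:
move_arm(
  moves=[
    {"gripper": -1,"xyz": [-0.2,0,0],"angular": [0,0,0]},
    {"gripper": -1,"xyz": [-0.3,0,0],"angular": [0,0,0]},
    {"gripper": -1,"xyz": [-0.3,0,0],"angular": [0,0,0]},
  ],
)

```text
clock: 9.55
position: [592.0, 106.9, 113.4]
ee_rot: [-0.693, 0.72, -0.001, -0.001]
contact_force: [1.3, -9.0, 5.2]
gripper_width: 14.6
```

Emit:
move_arm(
  moves=[
    {"gripper": -1,"xyz": [-0.15,0,0],"angular": [0,0,0]},
    {"gripper": -1,"xyz": [-0.3,0,0],"angular": [0,0,0]},
    {"gripper": -1,"xyz": [-0.3,0,0],"angular": [0,0,0]},
  ],
)

```text
clock: 9.93
position: [592.7, 110.3, 113.4]
ee_rot: [-0.693, 0.721, -0.001, -0.0]
contact_force: [2.9, -7.7, 4.0]
gripper_width: 13.9
```

```bash
python3 - <<'E'
from h import *
snap('scene','sc6'); snap('side','sd6')
b=V('sc6'); P=b.cloud(); Q0=V('sc5').cloud()
for n,p in (('before',Q0),('now',P)):
    m=(p[...,2]>126)&(p[...,2]<136)&(abs(p[...,0]-594)<14)&(p[...,1]>125)&(p[...,1]<185); print(n,m.sum(),p[m].mean(0).round(1))
    h=cv2.cvtColor((V('sc5') if n=='before' else b).im,cv2.COLOR_BGR2HSV); r=((h[...,0]<8)|(h[...,0]>172))&(h[...,1]>170)&(h[...,2]>70)&(p[...,2]>100)&(p[...,2]<130)&(p[...,1]>150); print('rack',p[r].mean(0).round(1),np.percentile(p[r][:,1],[2,98]).round(1))
x=cv2.resize(b.im[280:350,280:380],None,fx=8,fy=8,interpolation=cv2.INTER_CUBIC); cv2.imwrite('pics/c6.png',x)
E
```

```text
before 45 [595.5 140.8 130.6]
rack [620.6 281.2 122. ] [231.3 313.9]
now 48 [597.1 156.7 130. ]
rack [621.5 296.8 122.5] [246.4 330.3]
```

The tray has rolled about 16 mm and the nose is in the hole, with the washer force visible. About 17 mm remains.

Emit:
move_arm(
  moves=[
    {"gripper": -1,"xyz": [-0.2,0,0],"angular": [0,0,0]},
    {"gripper": -1,"xyz": [-0.4,0,0],"angular": [0,0,0]},
    {"gripper": -1,"xyz": [-0.4,0,0],"angular": [0,0,0]},
  ],
)

```text
clock: 10.4
position: [593.1, 114.5, 113.4]
ee_rot: [-0.693, 0.721, -0.001, 0.0]
contact_force: [3.3, -7.4, 4.6]
gripper_width: 14.7
```

Emit:
move_arm(
  moves=[
    {"gripper": -1,"xyz": [-0.2,0,0],"angular": [0,0,0]},
    {"gripper": -1,"xyz": [-0.4,0,0],"angular": [0,0,0]},
    {"gripper": -1,"xyz": [-0.4,0,0],"angular": [0,0,0]},
  ],
)

```text
clock: 10.78
position: [593.2, 118.4, 113.3]
ee_rot: [-0.693, 0.721, -0.001, 0.0]
contact_force: [4.1, -6.8, 3.8]
gripper_width: 14.3
```

Emit:
move_arm(
  moves=[
    {"gripper": -1,"xyz": [-0.2,0,0],"angular": [0,0,0]},
    {"gripper": -1,"xyz": [-0.3,0,0],"angular": [0,0,0]},
    {"gripper": -1,"xyz": [-0.3,0,0],"angular": [0,0,0]},
  ],
)

```text
clock: 11.15
position: [593.4, 121.1, 113.4]
ee_rot: [-0.693, 0.721, -0.001, -0.0]
contact_force: [5.1, -8.2, 3.5]
gripper_width: 14.3
```

Emit:
move_arm(
  moves=[
    {"gripper": -1,"xyz": [-0.2,0,0],"angular": [0,0,0]},
    {"gripper": -1,"xyz": [-0.2,0,0],"angular": [0,0,0]},
    {"gripper": -1,"xyz": [-0.2,0,0],"angular": [0,0,0]},
  ],
)

```text
clock: 11.52
position: [593.6, 123.5, 113.4]
ee_rot: [-0.693, 0.721, -0.001, 0.0]
contact_force: [4.7, -7.7, 3.0]
gripper_width: 14.4
```

Emit:
move_arm(
  moves=[
    {"gripper": -1,"xyz": [-0.15,-0.05,0],"angular": [0,0,0]},
    {"gripper": -1,"xyz": [-0.2,-0.05,0],"angular": [0,0,0]},
    {"gripper": -1,"xyz": [-0.2,-0.05,0],"angular": [0,0,0]},
  ],
)

```text
clock: 11.9
position: [593.8, 125.1, 113.4]
ee_rot: [-0.693, 0.72, -0.001, -0.0]
contact_force: [3.6, -8.1, 4.4]
gripper_width: 14.5
```

Emit:
move_arm(
  moves=[
    {"gripper": -1,"xyz": [-0.1,0,0],"angular": [0,0,0]},
    {"gripper": -1,"xyz": [-0.15,0,0],"angular": [0,0,0]},
    {"gripper": -1,"xyz": [-0.15,0,0],"angular": [0,0,0]},
  ],
)

```text
clock: 12.28
position: [593.8, 126.3, 113.4]
ee_rot: [-0.693, 0.721, -0.001, -0.001]
contact_force: [3.1, -9.2, 4.1]
gripper_width: 14.9
```

Emit:
move_arm(
  moves=[
    {"gripper": -1,"xyz": [-0.1,0,0],"angular": [0,0,0]},
    {"gripper": -1,"xyz": [-0.1,0,0],"angular": [0,0,0]},
  ],
)

```text
clock: 12.52
position: [593.8, 127.2, 113.3]
ee_rot: [-0.693, 0.721, -0.001, -0.001]
contact_force: [3.5, -9.0, 4.5]
gripper_width: 14.5
```

Emit:
move_arm(
  moves=[
    {"gripper": -1,"xyz": [-0.1,0,0],"angular": [0,0,0]},
    {"gripper": -1,"xyz": [-0.1,0,0],"angular": [0,0,0]},
  ],
)

```text
clock: 12.78
position: [593.9, 128.7, 113.3]
ee_rot: [-0.693, 0.721, -0.001, -0.0]
contact_force: [4.0, -7.7, 3.7]
gripper_width: 14.8
```

Emit:
move_arm(
  moves=[
    {"gripper": -1,"xyz": [-0.1,0,0],"angular": [0,0,0]},
    {"gripper": -1,"xyz": [-0.1,0,0],"angular": [0,0,0]},
  ],
)

```text
clock: 13.02
position: [593.8, 128.8, 113.3]
ee_rot: [-0.693, 0.721, -0.001, -0.001]
contact_force: [5.0, -10.8, 4.2]
gripper_width: 14.3
```

Emit:
move_arm(
  moves=[
    {"gripper": -1,"xyz": [-0.1,0,0],"angular": [0,0,0]},
    {"gripper": -1,"xyz": [-0.1,0,0],"angular": [0,0,0]},
  ],
)

```text
clock: 13.28
position: [593.8, 128.9, 113.3]
ee_rot: [-0.693, 0.721, -0.002, -0.002]
contact_force: [5.0, -13.8, 4.0]
gripper_width: 14.6
```

Emit:
move_arm(
  moves=[
    {"gripper": -1,"xyz": [-0.1,0,0],"angular": [0,0,0]},
    {"gripper": -1,"xyz": [-0.1,0,0],"angular": [0,0,0]},
  ],
)

```text
clock: 13.52
position: [593.8, 129.0, 113.4]
ee_rot: [-0.693, 0.721, -0.002, -0.002]
contact_force: [5.9, -16.5, 4.6]
gripper_width: 14.4
```

Emit:
move_arm(
  moves=[
    {"gripper": -1,"xyz": [0.15,-0.05,0],"angular": [0,0,0]},
    {"gripper": -1,"xyz": [0.15,-0.05,0],"angular": [0,0,0]},
    {"gripper": -1,"xyz": [0.15,-0.05,0],"angular": [0,0,0]},
  ],
)

```text
clock: 13.9
position: [593.9, 128.9, 113.3]
ee_rot: [-0.693, 0.721, -0.001, -0.002]
contact_force: [2.9, -11.8, 4.5]
gripper_width: 14.1
```

```bash
python3 - <<'E'
from h import *
snap('scene','sc7')
b=V('sc7'); p=b.cloud()
m=(p[...,2]>126)&(p[...,2]<136)&(abs(p[...,0]-594)<14)&(p[...,1]>125)&(p[...,1]<185); print(m.sum(),p[m].mean(0).round(1))
h=cv2.cvtColor(b.im,cv2.COLOR_BGR2HSV); r=((h[...,0]<8)|(h[...,0]>172))&(h[...,1]>170)&(h[...,2]>70)&(p[...,2]>100)&(p[...,2]<130)&(p[...,1]>150); print('rack',p[r].mean(0).round(1),np.percentile(p[r][:,1],[2,98]).round(1))
E
```

```text
99 [594.8 146.7 130.1]
rack [621.5 296.9 122.3] [246.5 330. ]
```

Force rose to 16 N with no further travel, and the rack stayed at its end stop, so the shoulder is seated. I relax, release and lift.

Emit:
move_arm(
  moves=[
    {"gripper": -1,"xyz": [0.1,-0.03,0],"angular": [0,0,0]},
    {"gripper": -0.3,"xyz": [0.1,-0.03,0],"angular": [0,0,0]},
    {"gripper": -0.3,"xyz": [0.1,-0.03,0],"angular": [0,0,0]},
    {"gripper": -0.3,"xyz": [0.1,-0.03,0],"angular": [0,0,0]},
  ],
)

```text
clock: 14.45
position: [593.3, 131.2, 112.1]
ee_rot: [-0.694, 0.72, 0.0, -0.0]
contact_force: [-0.2, -0.5, -0.2]
gripper_width: 30.1
```

```bash
python3 -c "
from h import *
s=arm.read_state(); print(s['position'],s['contact_force'],s['gripper_width'])"
```

```text
[593.34632632 131.20151427 112.12860287] [-0.20822578 -0.47972529 -0.17616674] 30.117623355969243
```

Emit:
move_arm(
  moves=[
    {"gripper": -0.3,"xyz": [0,0,-1],"angular": [0,0,0]},
    {"gripper": -0.3,"xyz": [0,0,-3],"angular": [0,0,0]},
    {"gripper": -0.3,"xyz": [0,0,-7],"angular": [0,0,0]},
    {"gripper": -0.3,"xyz": [0,0,-7.5],"angular": [0,0,0]},
    {"gripper": -0.3,"xyz": [0,0,-7.5],"angular": [0,0,0]},
    {"gripper": -0.3,"xyz": [0,0,-7.5],"angular": [0,0,0]},
  ],
)

```text
clock: 15.2
position: [593.1, 130.5, 186.7]
ee_rot: [-0.694, 0.72, 0.001, -0.001]
contact_force: [0.3, 0.1, -0.6]
gripper_width: 29.7
```

```bash
python3 - <<'E'
from h import *
snap('wrist','w8'); snap('scene','sc8'); v=V('w8'); s=arm.read_state(); print(s['position'],s['ee_rot'],s['contact_force'],s['gripper_width'])
A=cv2.resize(v.im[150:450,200:440],None,fx=2,fy=2,interpolation=cv2.INTER_CUBIC)
b=V('sc8'); B=cv2.resize(b.im[270:345,290:340],None,fx=8,fy=8,interpolation=cv2.INTER_CUBIC)[:600,:320]
cv2.imwrite('pics/c8.png',np.hstack([A,B]))
E
```

```text
[593.319555   130.48939655 186.59874781] [-6.93525354e-01  7.20431222e-01  4.37566541e-04 -1.11609287e-03] [-0.41170697 -0.23022493 -0.03021889] 29.78341627310434
```

View pics/c8.png

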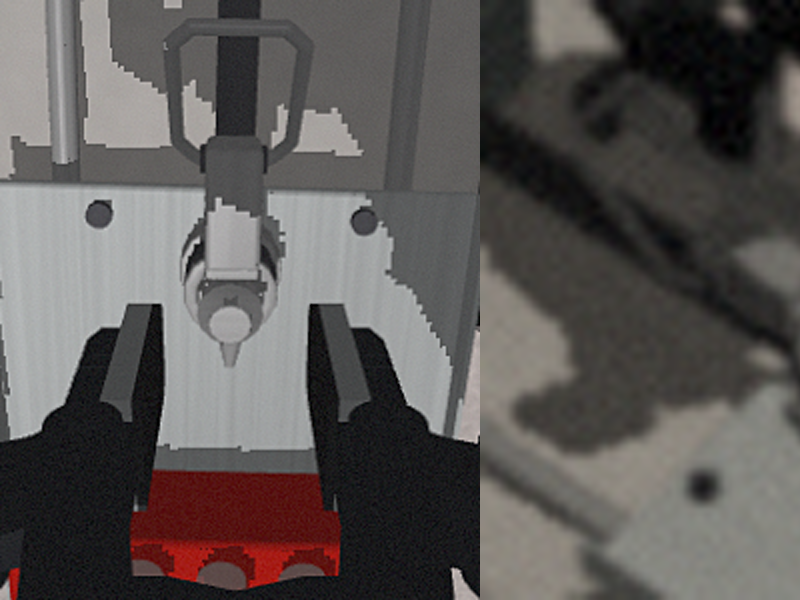

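The view shows the pin through the stud: head against it, nose protruding at crop (230,355), loop still open at (235,30).

```bash
python3 - <<'E'
from h import *
v=V('w8'); P=v.cloud(); p=np.array([593.25,130.5,186.65])
C=lambda x,y:(200+x/2,150+y/2)
for y,z in ((170,125),(240,125)):
    l,r=v.at_z(*C(206,y),z),v.at_z(*C(264,y),z); print('head mid',((l+r)/2-p).round(1),np.linalg.norm(l-r).round(1))
l,r=v.at_z(*C(209,322),131),v.at_z(*C(252,322),131); print('stud top',((l+r)/2).round(1),np.linalg.norm(l-r).round(1))
print('nose',v.at_z(*C(229,366),115).round(1))
print('bar',v.p(317,164,1).round(1),v.at_z(*C(237,27),152).round(1)); l,r=v.at_z(*C(164,50),150),v.at_z(*C(312,50),150); print('loop mid',((l+r)/2-p).round(1),np.linalg.norm(l-r).round(1))
print('head front edge',v.at_z(*C(232,278),119).round(1),'rear',v.at_z(*C(236,140),125).round(1), 'hinge',v.at_z(*C(236,158),115).round(1))
m=(P[...,2]>145)&(P[...,2]<160)&(abs(P[...,0]-590)<12)&(P[...,1]>40)&(P[...,1]<110);Q=P[m];print(len(Q),np.median(Q,0).round(1))
E
```

```text
head mid [ -1.8 -18.9 -61.6] 16.0
head mid [ -1.    2.  -61.6] 16.5
stud top [594.5 155.4 131. ] 12.4
nose [596.  179.8 115. ]
bar [590.1  69.7 150.7] [589.5  69.3 152. ]
loop mid [ -3.8 -55.7 -36.7] 34.2
head front edge [593.7 147.2 119. ] rear [590.8 103.  125. ] hinge [591.1 111.1 115. ]
470 [590.2  69.5 149.9]
```

Emit:
move_arm(
  moves=[
    {"gripper": -0.365,"xyz": [4,0,0],"angular": [0,0,0]},
    {"gripper": -0.365,"xyz": [8.35,0,0],"angular": [0,0,0]},
    {"gripper": -0.365,"xyz": [8.35,0,1.5],"angular": [0,0,0]},
    {"gripper": -0.365,"xyz": [8.35,0,4],"angular": [0,0,0]},
    {"gripper": -0.365,"xyz": [8.35,0,4.8],"angular": [0,0,0]},
    {"gripper": -0.365,"xyz": [8.35,0,4.8],"angular": [0,0,0]},
    {"gripper": -0.365,"xyz": [8.35,0,4.8],"angular": [0,0,0]},
  ],
)

```text
clock: 16.18
position: [591.3, 47.8, 140.5]
ee_rot: [-0.694, 0.72, -0.0, 0.001]
contact_force: [-0.1, -0.2, 0.8]
gripper_width: 27.4
```

Emit:
move_arm(
  moves=[
    {"gripper": -0.365,"xyz": [-0.5,0,0],"angular": [0,0,0]},
    {"gripper": -0.365,"xyz": [-1,0,0],"angular": [0,0,0]},
    {"gripper": -0.365,"xyz": [-1.3,0,0],"angular": [0,0,0]},
    {"gripper": -0.365,"xyz": [-1.6,0,0],"angular": [0,0,0]},
    {"gripper": -0.365,"xyz": [-1.8,0,0],"angular": [0,0,0]},
  ],
)

```text
clock: 16.8
position: [591.3, 65.2, 139.9]
ee_rot: [-0.694, 0.72, -0.0, -0.0]
contact_force: [-1.2, -1.2, 1.9]
gripper_width: 27.4
```

Emit:
move_arm(
  moves=[
    {"gripper": -0.365,"xyz": [-0.5,0,-0.2],"angular": [0,0,0]},
    {"gripper": -0.365,"xyz": [-1,0,-0.4],"angular": [0,0,0]},
    {"gripper": -0.365,"xyz": [-1.5,0,-0.6],"angular": [0,0,0]},
    {"gripper": -0.365,"xyz": [-2,0,-0.8],"angular": [0,0,0]},
  ],
)

```text
clock: 17.3
position: [592.3, 85.8, 148.0]
ee_rot: [-0.694, 0.72, -0.0, 0.0]
contact_force: [-0.6, -0.4, -0.2]
gripper_width: 26.9
```

Emit:
move_arm(
  moves=[
    {"gripper": -0.365,"xyz": [-0.5,0,-0.2],"angular": [0,0,0]},
    {"gripper": -0.365,"xyz": [-1,0,-0.4],"angular": [0,0,0]},
    {"gripper": -0.365,"xyz": [-1.5,0,-0.4],"angular": [0,0,0]},
  ],
)

```text
clock: 17.68
position: [592.9, 100.6, 152.0]
ee_rot: [-0.694, 0.72, -0.0, 0.0]
contact_force: [-0.7, -1.2, -0.1]
gripper_width: 27.4
```

```bash
python3 - <<'E'
from h import *
snap('wrist','w9'); v=V('w9'); s=arm.read_state(); print(s['position'],s['contact_force']); P=v.cloud()
m=(P[...,2]>128)&(P[...,2]<180)&(abs(P[...,0]-591)<26)&(P[...,1]>60)&(P[...,1]<150);
vv,uu=np.nonzero(m); Q=P[m]; print(len(Q))
for z in range(128,180,4):
    q=Q[(Q[:,2]>=z)&(Q[:,2]<z+4)]
    if len(q): print(z,len(q),np.percentile(q[:,0],[0,50,100]).round(),np.percentile(q[:,1],[5,50,95]).round(1))
snap('scene','sc9'); snap('side','sd9')
E
```

```text
[592.95889845 101.05602107 151.93492032] [ 0.67092615 -0.78630598  0.57778562]
4276
128 719 [577. 594. 608.] [110.3 131.8 149.6]
132 31 [577. 606. 608.] [109.3 110.1 113. ]
136 16 [606. 606. 607.] [109.3 109.9 110.7]
140 16 [606. 606. 607.] [109.3 110.1 111.1]
144 16 [606. 606. 607.] [109.5 110.4 111.4]
148 18 [579. 606. 606.] [101.9 110.4 111.4]
152 98 [572. 605. 611.] [ 90.2 101.4 111. ]
156 293 [566. 605. 617.] [ 88.2  89.9 110.3]
160 393 [565. 579. 617.] [ 88.1  91.7 107.2]
164 579 [565. 597. 617.] [ 88.2  93.5 112.4]
168 1080 [565. 591. 617.] [ 88.3 111.5 114.4]
172 487 [565. 579. 617.] [ 87.7  91.5 105.8]
176 530 [565. 579. 617.] [ 87.9  91.8 105.9]
```

Emit:
move_arm(
  moves=[
    {"gripper": -0.365,"xyz": [-0.6,0,-0.6],"angular": [0,0,0]},
    {"gripper": -0.365,"xyz": [-1.0,0,-0.55],"angular": [0,0,0]},
    {"gripper": -0.365,"xyz": [-1.4,0,-0.45],"angular": [0,0,0]},
    {"gripper": -0.365,"xyz": [-1.8,0,-0.3],"angular": [0,0,0]},
    {"gripper": -0.365,"xyz": [-2.13,0,-0.15],"angular": [0,0,0]},
  ],
)

```text
clock: 18.45
position: [593.5, 121.8, 153.1]
ee_rot: [-0.694, 0.72, 0.0, -0.0]
contact_force: [0.1, 0.2, 0.8]
gripper_width: 26.9
```

Emit:
move_arm(
  moves=[
    {"gripper": -0.365,"xyz": [-0.5,0,0.35],"angular": [0,0,0]},
    {"gripper": -0.365,"xyz": [-1.0,0,0.7],"angular": [0,0,0]},
    {"gripper": -0.365,"xyz": [-1.4,0,1.15],"angular": [0,0,0]},
    {"gripper": -0.365,"xyz": [-1.75,0,1.6],"angular": [0,0,0]},
  ],
)

```text
clock: 18.95
position: [594.2, 139.3, 136.9]
ee_rot: [-0.694, 0.72, -0.0, -0.0]
contact_force: [0.3, -0.3, 0.4]
gripper_width: 27.0
```

```bash
python3 - <<'E'
from h import *
snap('wrist','w10'); v=V('w10'); s=arm.read_state(); print(s['position'],s['contact_force']); P=v.cloud()
print('nose/hinge check')
snap('scene','sc10'); snap('side','sd10'); b=V('sc10'); p=b.cloud()
m=(p[...,2]>126)&(p[...,2]<172)&(abs(p[...,0]-594)<24)&(p[...,1]>150)&(p[...,1]<185);Q=p[m]
for z in range(126,172,4):
    q=Q[(Q[:,2]>=z)&(Q[:,2]<z+4)]
    if len(q): print(z,len(q),np.percentile(q[:,0],[0,50,100]).round(),np.percentile(q[:,1],[5,50,95]).round(1))
E
```

```text
[593.87388962 139.47523781 136.2208241 ] [0.29211416 0.04847365 0.87780894]
nose/hinge check
126 20 [589. 600. 603.] [155.6 161.  165.2]
130 15 [590. 596. 603.] [151.2 158.7 162.5]
134 2 [580. 587. 595.] [151.8 155.1 158.5]
138 20 [576. 596. 611.] [151.3 157.1 160.4]
142 14 [582. 592. 608.] [156.5 158.9 161.3]
146 2 [576. 578. 579.] [150.7 151.  151.2]
150 1 [579. 579. 579.] [150.2 150.2 150.2]
154 1 [576. 576. 576.] [150.8 150.8 150.8]
158 1 [576. 576. 576.] [150.5 150.5 150.5]
162 1 [577. 577. 577.] [150.8 150.8 150.8]
166 2 [576. 576. 576.] [150.4 150.5 150.6]
```

Emit:
move_arm(
  moves=[
    {"gripper": -0.365,"xyz": [-0.2,0,0.3],"angular": [0,0,0]},
    {"gripper": -0.365,"xyz": [-0.4,0,0.6],"angular": [0,0,0]},
    {"gripper": -0.365,"xyz": [-0.4,0,0.6],"angular": [0,0,0]},
  ],
)

```text
clock: 19.48
position: [594.2, 143.0, 131.0]
ee_rot: [-0.694, 0.72, 0.0, -0.0]
contact_force: [-0.5, 0.5, 0.2]
gripper_width: 27.2
```

Emit:
move_arm(
  moves=[
    {"gripper": -0.365,"xyz": [-0.05,0,0.1],"angular": [0,0,0]},
    {"gripper": -0.365,"xyz": [-0.1,0,0.2],"angular": [0,0,0]},
  ],
)

```text
clock: 19.73
position: [594.5, 143.8, 129.5]
ee_rot: [-0.694, 0.72, -0.0, 0.0]
contact_force: [0.4, -1.2, 2.4]
gripper_width: 27.1
```

Emit:
move_arm(
  moves=[
    {"gripper": -0.365,"xyz": [-0.05,0,0.1],"angular": [0,0,0]},
    {"gripper": -0.365,"xyz": [-0.05,0,0.2],"angular": [0,0,0]},
  ],
)

```text
clock: 19.98
position: [594.8, 144.3, 128.1]
ee_rot: [-0.694, 0.72, -0.0, 0.0]
contact_force: [-1.4, -1.8, 5.9]
gripper_width: 26.8
```

Emit:
move_arm(
  moves=[
    {"gripper": -0.365,"xyz": [-0.05,0,0.1],"angular": [0,0,0]},
    {"gripper": -0.365,"xyz": [-0.1,0,0.15],"angular": [0,0,0]},
  ],
)

```text
clock: 20.23
position: [594.8, 145.0, 126.9]
ee_rot: [-0.694, 0.72, -0.001, 0.0]
contact_force: [-0.2, -3.0, 5.1]
gripper_width: 26.8
```

Emit:
move_arm(
  moves=[
    {"gripper": -0.365,"xyz": [-0.05,0,0.1],"angular": [0,0,0]},
    {"gripper": -0.365,"xyz": [-0.05,0,0.15],"angular": [0,0,0]},
  ],
)

```text
clock: 20.48
position: [594.6, 146.2, 124.4]
ee_rot: [-0.693, 0.721, 0.0, 0.001]
contact_force: [0.2, 0.9, 0.9]
gripper_width: 26.8
```

Emit:
move_arm(
  moves=[
    {"gripper": -0.365,"xyz": [-0.05,0,0.1],"angular": [0,0,0]},
    {"gripper": -0.365,"xyz": [-0.05,0,0.15],"angular": [0,0,0]},
  ],
)

```text
clock: 20.72
position: [594.5, 146.7, 122.5]
ee_rot: [-0.694, 0.72, 0.0, -0.0]
contact_force: [-0.2, 1.1, 0.8]
gripper_width: 27.3
```

Force peaked at 6 N and then dropped, so the bar has snapped past the flange. I follow down gently to make sure it is fully closed.

Emit:
move_arm(
  moves=[
    {"gripper": -0.365,"xyz": [0,0,0.1],"angular": [0,0,0]},
    {"gripper": -0.365,"xyz": [0,0,0.15],"angular": [0,0,0]},
  ],
)

```text
clock: 20.98
position: [594.7, 146.8, 121.6]
ee_rot: [-0.694, 0.72, -0.0, 0.0]
contact_force: [-1.3, 1.1, 3.2]
gripper_width: 27.2
```

Emit:
move_arm(
  moves=[
    {"gripper": -0.365,"xyz": [0,0,0.1],"angular": [0,0,0]},
    {"gripper": -0.365,"xyz": [0,0,0.1],"angular": [0,0,0]},
  ],
)

```text
clock: 21.22
position: [594.8, 146.8, 121.2]
ee_rot: [-0.694, 0.72, -0.0, 0.001]
contact_force: [-1.6, 1.0, 6.1]
gripper_width: 26.8
```

Emit:
move_arm(
  moves=[
    {"gripper": -0.365,"xyz": [0,0,0.1],"angular": [0,0,0]},
    {"gripper": -0.365,"xyz": [0,0,0.1],"angular": [0,0,0]},
  ],
)

```text
clock: 21.48
position: [594.9, 146.8, 121.0]
ee_rot: [-0.694, 0.72, -0.0, 0.001]
contact_force: [-1.5, 1.8, 9.1]
gripper_width: 27.2
```

Emit:
move_arm(
  moves=[
    {"gripper": -0.365,"xyz": [0,0,-0.5],"angular": [0,0,0]},
    {"gripper": -0.365,"xyz": [0,0,-2],"angular": [0,0,0]},
    {"gripper": -0.365,"xyz": [0,0,-5],"angular": [0,0,0]},
    {"gripper": -0.365,"xyz": [2,0,-9],"angular": [0,0,0]},
    {"gripper": -0.365,"xyz": [4,0,-10],"angular": [0,0,0]},
    {"gripper": -0.365,"xyz": [4,0,-10],"angular": [0,0,0]},
    {"gripper": -0.365,"xyz": [4,0,-10],"angular": [0,0,0]},
  ],
)

```text
clock: 22.35
position: [592.3, 106.3, 218.1]
ee_rot: [-0.693, 0.721, 0.001, -0.001]
contact_force: [0.2, -0.0, 1.0]
gripper_width: 26.9
```

```bash
python3 - <<'E'
from h import *
snap('wrist','w11'); snap('scene','sc11'); v=V('w11'); s=arm.read_state(); print(s['position'],s['contact_force'])
u,w=map(int,v.proj([594,140,120])); print(u-50,w-50)
A=cv2.resize(v.im[w-50:w+50,u-50:u+50],None,fx=5,fy=5,interpolation=cv2.INTER_CUBIC)
b=V('sc11'); u2,w2=map(int,b.proj([594,150,120])); B=cv2.resize(b.im[w2-31:w2+31,u2-18:u2+19],None,fx=8,fy=8,interpolation=cv2.INTER_CUBIC)[:500]
B=B[:500]; cv2.imwrite('pics/c11.png',np.hstack([A[:B.shape[0]],B]))
for n,P in (('w',v.cloud()),('s',b.cloud())):
    m=(P[...,2]>114)&(P[...,2]<175)&(abs(P[...,0]-594)<22)&(P[...,1]>163.5)&(P[...,1]<176);Q=P[m];print(n,len(Q),np.percentile(Q[:,2],[5,50,95]).round(1) if len(Q) else '',np.median(Q,0).round(1))
E
```

```text
[592.45039787 106.64919045 217.89497229] [ 0.13336847 -0.06011108 -1.01477364]
265 242
w 168 [117.6 123.2 124.7] [594.9 165.8 123.2]
s 42 [115.1 123.1 126.6] [596.7 166.6 123.1]
```

View pics/c11.png

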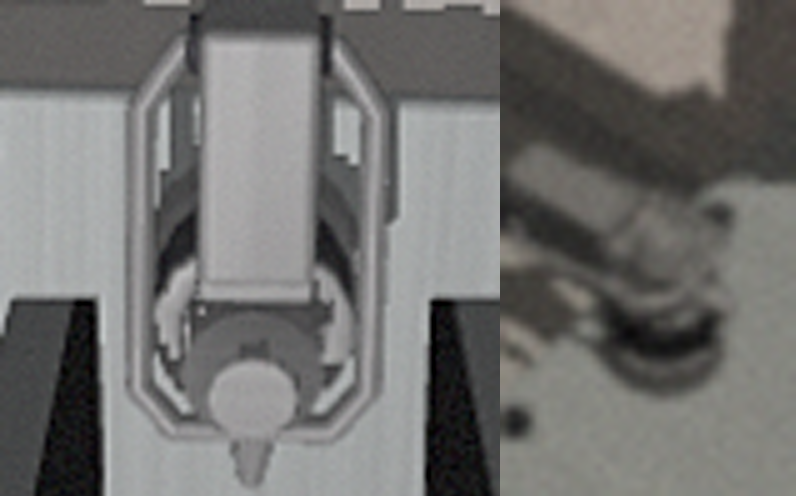

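```bash
python3 - <<'E'
from h import *
v=V('w11')
for p in [(195,435),(205,437),(310,435),(140,300),(375,300),(150,410),(362,410)]: print(p,v.p(265+p[0]//5,242+p[1]//5,0).round(1))
print(arm.job_done())
E
```

```text
(195, 435) [603.  166.  123.8]
(205, 437) [601.7 166.5 123.1]
(310, 435) [586.9 166.9 123.3]
(140, 300) [609.7 146.4 120.4]
(375, 300) [577.2 147.9 119.9]
(150, 410) [609.1 161.8 123.6]
(362, 410) [579.9 162.8 124.1]
the job is handed in; nothing more can be done
None
```

The hitch pin is fastened and the job is handed in, at about 22 s on the robot's clock.

**What I did:** I gripped the pin by its head, then fed its nose through the cross hole. The tray rolled about 16 mm to its end stop on the way. I kept pushing gently until the head met the stud, where the force rose to about 16 N with no further travel. After letting go, I swung the loop over with the two fingers astride the stud. The bar snapped under the flange at about 6 N, and I followed it down with about 9 N to make sure it was closed.

**Last checks:**
- **Loop:** the final picture shows it round the stud, with the bar on the far side.
- **Bar height:** depth readings put the top of the bar at z ≈ 123 mm, so its centre is about 6–7 mm above the hole's axis (estimated at 114.5–115 mm). It lies about 11 mm past the hole.
- **Pin:** the head is up against the stud and the nose sticks out beyond it.
- **Robot:** the gripper is about 95 mm clear and touching nothing.

None of these checks failed. The readings themselves differed by about 1–2 mm between cameras and against the arm's own position, so I relied on the feel of the contacts for seating the pin and the loop. I did not measure the bystander objects again at the end, but I felt no unexpected contact.

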